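Roll-test conveyor rollers and reject the oval one

TASK

Use the sprung pressing block to roll-test the three conveyor rollers on the steel plate: press it lightly on each roller and roll it forward, from the near half of the plate past the middle into the far half, still under the block, feeling for the one that is out of round and wobbles. When all three have been rolled, put the block back standing on its cork mat and put the wobbling roller in the grey tote. Never lift the two true rollers, which stay lying in the far half of the plate, press gently throughout, and leave the jar, cup and tape alone.

Things in the scene. Friction and masses are not known exactly. Their poses are not given: they have to be found in the camera images.
- plate: Fixed dark steel plate, 236 mm (x) by 360 mm (y). Origin: centre of its underside, on the table; flat top 20 mm above. A rim 8 mm wide, 5 mm high along the near (-x) and far (+x) edges keeps rollers on. x points away from the robot, the rolling direction; x > 0 is the far half. The rollers lie side by side across y, about 115 mm apart, in the near half, axes within 3 degrees of the plate's y.
- roller_1: Spare conveyor roller, aluminium tube 80 mm long and 30 mm thick, about 0.2 kg (thin axle stubs stand out 8 mm more at each end). Origin at mid-axis, 15 mm above the plate; y is its axis. It may be true or not: of the three, two are round (30 mm) and one is oval (30 by 34 mm), lying at first on its flat, so also 30 mm high; only rolling shows it. Which lies where changes.
- roller_2: Spare conveyor roller, aluminium tube 80 mm long and 30 mm thick, about 0.2 kg (thin axle stubs stand out 8 mm more at each end). Origin at mid-axis, 15 mm above the plate; y is its axis. It may be true or not: of the three, two are round (30 mm) and one is oval (30 by 34 mm), lying at first on its flat, so also 30 mm high; only rolling shows it. Which lies where changes.
- roller_3: Spare conveyor roller, aluminium tube 80 mm long and 30 mm thick, about 0.2 kg (thin axle stubs stand out 8 mm more at each end). Origin at mid-axis, 15 mm above the plate; y is its axis. It may be true or not: of the three, two are round (30 mm) and one is oval (30 by 34 mm), lying at first on its flat, so also 30 mm high; only rolling shows it. Which lies where changes.
- block: Pressing block, 0.35 kg, standing on its mat: a flat black sole, 130 mm (x) by 64 mm (y), 10 mm thick, hangs on springs 10 mm below a wooden board of the same outline (8 mm thick, top 28 mm above the origin) that carries the handle. Origin: centre of the sole's underside with springs relaxed, fixed to board and handle. Without slip a roller under it advances half as far as the block.
- block_handle (a point): Grip point of the block's handle: a wooden rib 18 mm thick (block x), 64 mm long (block y), standing from 28 to 75 mm above the block's origin; grip it across its thickness. This point lies on its middle, 56 mm above the block's origin.
- block_spring (a point): Centre of the gap between the block's board and sole, 15 mm above the block's origin. The sole starts to give at 3 N, then 2 N per mm, bottoming at 10 mm. Rolled at a constant commanded height, first pressed 4 to 6 N, a round roller gives a steady force and handle height; the oval one lifts the sole by 4 mm twice a turn, so the force swells by up to 8 N (less if the arm yields and the handle rises). Over 15 N harms a roller.
- mat: Fixed cork mat where the block stands, 180 mm (x) by 110 mm (y), 4 mm thick; origin at the centre of its underside on the table.
- tote: Fixed grey open-topped tote for rejects, 220 mm (x) by 170 mm (y) and 70 mm high outside, walls and floor 5 mm; origin at the centre of its underside on the table.
- jar: White jar with green cap, 72 mm diameter, 100 mm high, a bystander to be left alone. Origin at the centre of its underside.
- cup: Red cup, 80 mm diameter, 110 mm high, a bystander to be left alone. Origin at the centre of its underside.
- tape: Cardboard tape core lying flat, a ring 80 mm across and 48 mm high, a bystander to be left alone. Origin at the centre of its underside.
Mind the look-alikes: they are no part of the job. There is more than one size of the block; the job needs the largest.

How it is judged:
By the outcome, as a careful person would: the job done as asked, in the order asked, and still so for the second after the job is handed in, with the robot touching nothing.
It also fails if it takes over 72 s, if anything falls off the work surface, if the arm or the gripper's body presses on something with over 40 N, if the wrist force passes 120 N, or if a joint passes its speed limit or range.

ROBOT

A 7-joint arm with a two-finger parallel gripper is mounted at the origin on the work surface. World frame = base frame: x ahead of the robot, y to its left, z up, the work surface at z = 0. Lengths are in m, angles in rad, forces in N, time in s.
With the tool pointing down it reaches from about 0.425 to 0.875 m from the base axis. Payload 4.7 kg.
Tool frame: the origin (TCP) lies at the very end of the fingers, on their centre line; the grasp point (between the pads) lies 19 mm behind it; z points along the fingers, y is the line along which they close (so a half turn about z gives the same grasp; the last joint's range is limited). The gripper opens to 87 mm and grips with 3 to 60 N. Pads are 19 mm wide; open, the fingers measure 117 mm over their backs; the gripper's body (75 mm by 190 mm) begins 51 mm behind the grasp point.
Start: joints at [1.363, 0.321, -0.07, 1.45, 0.023, 1.371, -0.057], TCP at [0.143, -0.634, 0.186] pointing down, gripper open.
Joint ranges: [-2.86, 2.86], [-0.3, 2.09], [-1.38, 1.24], [0.06, 2.45], [-1.56, 4.7], [0.09, 2.05], [-2.69, 2.69]. Speed limits (rad/s): [2.57, 2.57, 3.14, 3.14, 3.14, 3.14, 3.14].

INTERFACE

Orientations are given as a rotation vector (axis times angle).
In Python, from bench import ctrl gives the robot as it stands.
- The arm moves only by the shell command python3 -m jog 'ROWS' [FORCE]. ROWS is JSON, a list that holds one entry, the list of rows, each a list of 7 numbers: the shift along the tool's x, y, z in mm, then the turn, a rotation vector about the tool's x, y, z in degrees, then the finger opening in mm, from 0 to 87. A call has 1 to 10 rows; each row is the pose to reach, as a shift and turn from the pose commanded when the call began, along the tool's axes at that moment; what a row does not reach only later rows make up. A row lasts 1/10 s, in which the tool goes at most 50 mm and 8.59 degrees, less where a joint would pass 70% of its speed; a pose out of reach is approached as far as the arm can. A call with a gripper value outside its range is refused whole. The fingers move at their own pace and stop on an object; FORCE is the grip in N (left out, the last holds). Time passes only in rows, so rows that repeat a pose let the fingers close. It gives the time, the measured TCP pose, the force, the opening and the grip force at its end, in the units of the state.
- ctrl.get_state(): the state, without advancing time (a new reading comes with each control period).
- ctrl.get_image(name): name is "scene" or "top"; returns a dict with "image" (480x640x3 uint8, red, green, blue), "depth" (480x640 float32, m along the optical axis (not along the pixel's ray), 0 where there is no reading), "fov_y" (degrees; the focal length in pixels is half the picture's height over the tangent of half this angle, whatever the lens; pixels are square), "cx", "cy" (the principal point, pixels), "rvec" (rotation vector, rad) and "tvec" (3), from world to camera coordinates, as OpenCV has them. Camera axes: x right, y down, z forward; pixel columns grow to the right and rows downward; lengths in m; the calibration is good to about 2 mm. A picture is of the moment at which its call begins.
- ctrl.close_job(): hands the job in; it is judged then, once.
The state is a dict: "time": time; "joint_positions": joint angles; "qd": joint speeds; "joint_torque": joint torques, N m; "position": TCP position; "tool_rot": TCP orientation; "ft_force": force on the tool from outside, world axes, zero at the start; "torque": the same for the moment, N m; "grip_width": opening from 0.0 (shut) to 1.0 (fully open); "grip_force": force on a finger pad.
Only numpy, scipy, OpenCV 4.12 (cv2) and the standard library are available. Lean on these libraries where they do the work, as an engineer would, in place of code of your own. Each camera call takes 0.05 s, during which the arm holds its last target. There are 200 camera calls.

## Working session

There is one attempt and no reset: what is moved stays moved. The work goes in short steps, Python scripts to look and compute and a shell command to move; the robot and the scene stay as the last step left them, time stands still between calls to the robot, and variables do not carry over. Pictures are saved under pics/ and viewed, at most 10 in all, crops included, and the job is handed in when it is done.

```bash
ls; mkdir -p pics; cat > h.py <<'E'
import numpy as np, cv2
from bench import ctrl
def grab(n):
    d=ctrl.get_image(n); d['n']=n
    d['f']=240/np.tan(np.radians(d['fov_y'])/2); d['R']=cv2.Rodrigues(np.array(d['rvec'],float))[0]; d['t']=np.array(d['tvec'],float)
    return d
def pts(d):
    v,u=np.mgrid[0:480,0:640]; z=d['depth']
    c=np.stack([(u-d['cx'])/d['f']*z,(v-d['cy'])/d['f']*z,z],-1)
    return (c-d['t'])@d['R']
def ray(d,u,v,h):
    c=-d['R'].T@d['t']; r=d['R'].T@np.array([(u-d['cx'])/d['f'],(v-d['cy'])/d['f'],1]); return c+r*(h-c[2])/r[2]
def save(d,name): cv2.imwrite('pics/'+name+'.png',d['image'][...,::-1])
E
python3 - <<'E'
from h import *
for n in('top','scene'):
    d=grab(n); save(d,n+'0'); print(n,d['fov_y'],d['cx'],d['cy'],-d['R'].T@d['t'])
    np.save('pics/%s0.npy'%n,d,allow_pickle=True)
s=ctrl.get_state(); print(s['position'],s['tool_rot'],s['ft_force'],s['time'],s['grip_width'])
print(cv2.Rodrigues(np.array(s['tool_rot']))[0].round(3))
E
```

```text
pics
top 45.656059452489735 314.1406691356197 236.3645310690497 [0.24606645 0.06872446 1.37704973]
scene 54.15590496698414 318.2946359909819 243.63631268545063 [1.10785431 0.31935511 1.14933728]
[ 0.14283051 -0.63356825  0.1852167 ] [-3.12068562e+00 -3.47560453e-01  4.06510070e-04] [ 0.0256313  -0.70959894 -0.35076463] 0.1 0.9949211782720208
[[ 0.975  0.22  -0.   ]
 [ 0.22  -0.975  0.002]
 [-0.    -0.002 -1.   ]]
```

View pics/top0.png

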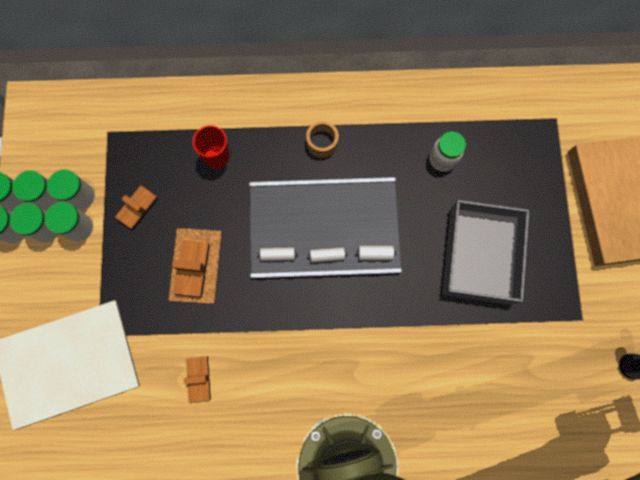

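View pics/scene0.png

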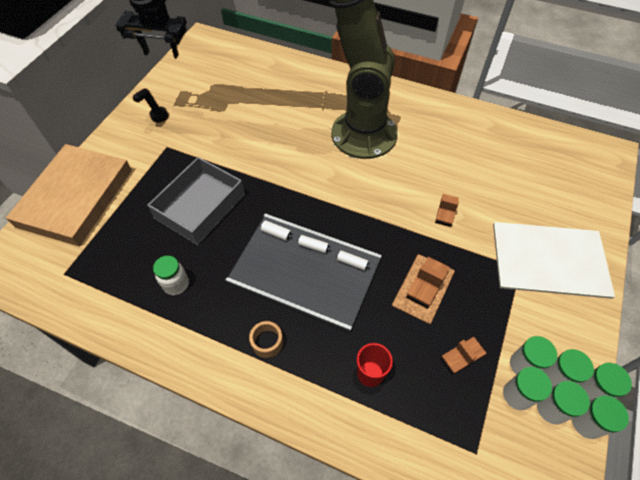

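The top view shows the plate with rims at rows 182 and 274 and the rollers at (277,255), (327,255) and (376,253). The largest block stands on the mat at (190,268). The tote is at (487,253), the jar at (447,152), the cup at (211,147) and the tape at (322,140). Smaller block look-alikes are at (136,207) and (198,379). In this view +x is up and +y is left.

```bash
python3 - <<'E'
from h import *
for n in('top','scene'):
    d=np.load('pics/%s0.npy'%n,allow_pickle=True).item(); P=pts(d); x,y,z=P[...,0],P[...,1],P[...,2]
    im=d['image'].astype(int); hsv=cv2.cvtColor(d['image'],cv2.COLOR_RGB2HSV)
    print(n)
    roi=np.zeros((480,640),bool)
    def show(lab,m,minn=20):
        m=cv2.morphologyEx(m.astype('u1'),cv2.MORPH_OPEN,np.ones((2,2),'u1'))
        k,L,st,_=cv2.connectedComponentsWithStats(m)
        for i in range(1,k):
            if st[i,4]<minn: continue
            q=P[L==i]; r=cv2.minAreaRect((q[:,:2]*1000).astype('f4'))
            print(lab,st[i,4],'c',np.round(r[0]),'size',np.round(r[1]),'ang',round(r[2],1),'z',np.round(np.percentile(q[:,2],[5,50,95])*1000))
    work=(x>.3)&(x<1)&(abs(y)<.7)
    sat=hsv[...,1]
    brown=work&(sat>90)&(hsv[...,0]<20)
    show('rib',brown&(z>.068)&(z<.09)&(y>.25))
    show('board',brown&(z>.025)&(z<.045)&(y>.25))
    show('mat',brown&(z<.015)&(y>.25)&(x<.75),100)
    show('roll',work&(z>.034)&(z<.06)&(sat<60)&(abs(y)<.26)&(x<.7)&(im[...,0]>120))
    show('plate',work&(z>.013)&(z<.034)&(sat<90)&(abs(y)<.26),300)
    show('tote',work&(z>.058)&(z<.08)&(sat<60)&(y<-.2)&(x<.7))
    show('jar',work&(z>.085)&(z<.115)&(hsv[...,0]>45)&(hsv[...,0]<75)&(sat>100)&(y<.3))
    show('cup',work&(z>.095)&(z<.12)&(sat>150)&(y>.1))
E
```

```text
top
rib 232 c [375. 222.] size [398.  43.] ang 55.9 z [59. 77. 81.]
board 540 c [400. 211.] size [414.  70.] ang 52.4 z [24. 30. 36.]
board 648 c [365. 219.] size [375.  80.] ang 63.5 z [14. 30. 35.]
mat 1237 c [481. 398.] size [797. 129.] ang 45.4 z [-6. -1.  4.]
mat 3813 c [423. 380.] size [671. 248.] ang 80.6 z [-7. -2.  3.]
mat 1914 c [422. 225.] size [425. 204.] ang 67.2 z [-3.  2. 11.]
mat 604 c [293. 287.] size [445.  41.] ang 83.2 z [-7. -2.  3.]
roll 444 c [393. -11.] size [ 78. 325.] ang 47.9 z [37. 47. 52.]
roll 385 c [489. 143.] size [28. 81.] ang 1.5 z [37. 46. 52.]
roll 378 c [372.  26.] size [ 80. 254.] ang 88.1 z [36. 46. 52.]
plate 12318 c [463.  26.] size [434. 366.] ang 0.3 z [14. 19. 25.]
tote 43 c [ 703. -294.] size [11. 54.] ang 23.1 z [47. 62. 72.]
tote 979 c [ 441. -201.] size [265. 610.] ang 12.5 z [-1. 66. 72.]
jar 538 c [ 527. -119.] size [ 62. 674.] ang 51.0 z [ 89.  98. 103.]
cup 290 c [760. 286.] size [78. 98.] ang 44.5 z [ 83. 101. 111.]
cup 707 c [476. 358.] size [736.  69.] ang 56.9 z [ 94. 100. 105.]
cup 150 c [657. 689.] size [18. 54.] ang 88.3 z [ 
[... 1067 characters left out ...]
e [771.  76.] ang 36.0 z [35. 47. 52.]
roll 280 c [778. 187.] size [706.  79.] ang 28.3 z [34. 46. 52.]
roll 306 c [797. 213.] size [652.  82.] ang 11.7 z [33. 46. 52.]
plate 9201 c [777.  70.] size [731. 392.] ang 8.8 z [15. 20. 25.]
tote 783 c [ 783. -109.] size [1040.  275.] ang 38.0 z [51. 62. 71.]
jar 448 c [912. -14.] size [770.  61.] ang 55.0 z [ 88.  99. 103.]
cup 739 c [821. 477.] size [ 69. 651.] ang 55.1 z [ 97. 101. 105.]
cup 305 c [892. 293.] size [ 78. 427.] ang 86.6 z [ -1. 103. 111.]
cup 138 c [586. 693.] size [53. 18.] ang 3.0 z [ 98. 101. 104.]
cup 816 c [861. 479.] size [ 69. 584.] ang 50.4 z [ 98. 101. 104.]
cup 154 c [663. 693.] size [18. 52.] ang 88.0 z [ 98. 101. 105.]
```

```bash
cat >> h.py <<'E'
def blobs(d,P,lab,m,minn=20):
    k,L,st,_=cv2.connectedComponentsWithStats((m&(d['depth']>0)).astype('u1'),connectivity=4)
    for i in range(1,k):
        if st[i,4]<minn: continue
        q=P[L==i]*1000; med=np.median(q,0)
        r=cv2.minAreaRect(q[:,:2].astype('f4'))
        print(lab,st[i,4],'c',np.round(r[0]),'med',np.round(med[:2]),'size',np.round(r[1]),'ang',round(r[2],1),'z',np.round(np.percentile(q[:,2],[5,50,95])))
def measure(d):
    P=pts(d); x,y,z=P[...,0],P[...,1],P[...,2]
    hsv=cv2.cvtColor(d['image'],cv2.COLOR_RGB2HSV); sat=hsv[...,1]
    work=(x>.3)&(x<1)&(abs(y)<.7); brown=work&(sat>90)&(hsv[...,0]<20)
    print(d['n']); b=lambda *a:blobs(d,P,*a)
    b('rib',brown&(z>.070)&(z<.09)&(y<.5)&(x<.7))
    b('board',brown&(z>.022)&(z<.04)&(y<.5)&(x<.7))
    b('mat',brown&(z>-.003)&(z<.012)&(y>.25)&(y<.42)&(x>.36)&(x<.7),100)
    b('roll',work&(z>.036)&(z<.06)&(sat<60)&(abs(y)<.26)&(x<.72)&(d['image'][...,0]>110))
    b('rim',work&(z>.010)&(z<.034)&(sat<90)&(y<.26)&(y>-.2)&(d['image'][...,0]>110))
    b('plate',work&(z>.012)&(z<.034)&(sat<90)&(y<.26)&(y>-.2),300)
    b('tote',work&(z>.058)&(z<.08)&(sat<60)&(y<-.2)&(x<.75))
    b('cap',work&(z>.085)&(z<.115)&(hsv[...,0]>45)&(hsv[...,0]<75)&(sat>100)&(y<.3))
    b('cup',work&(z>.095)&(z<.12)&(sat>150)&(y>.1)&(y<.45))
E
python3 - <<'E'
from h import *
for n in('top','scene'): measure(np.load('pics/%s0.npy'%n,allow_pickle=True).item())
E
```

```text
top
rib 233 c [465. 352.] med [464. 351.] size [66. 19.] ang 82.1 z [72. 77. 82.]
board 388 c [ 570. -614.] med [ 564. -615.] size [262.  10.] ang 6.7 z [23. 31. 39.]
board 565 c [497. 348.] med [505. 346.] size [66. 68.] ang 81.8 z [26. 31. 35.]
board 674 c [430. 358.] med [428. 357.] size [67. 60.] ang 81.6 z [26. 31. 35.]
mat 1795 c [476. 349.] med [486. 324.] size [115. 185.] ang 84.4 z [-2.  2.  8.]
roll 446 c [486. -91.] med [485. -90.] size [84. 31.] ang 88.0 z [40. 47. 52.]
roll 395 c [490. 147.] med [489. 146.] size [84. 28.] ang 88.0 z [40. 46. 52.]
roll 391 c [485.  25.] med [484.  26.] size [29. 84.] ang 3.0 z [39. 46. 52.]
rim 570 c [671.  30.] med [670.  30.] size [360.  11.] ang 90.0 z [18. 23. 29.]
rim 25 c [508. -70.] med [508. -67.] size [ 8. 41.] ang 7.9 z [14. 19. 25.]
rim 27 c [ 506. -115.] med [ 507. -118.] size [39.  8.] ang 88.6 z [15. 18. 25.]
rim 31 c [505.  16.] med [505.  14.] size [ 5. 63.] ang 0.3 z [14. 19. 24.]
rim 33 c [510. 144.] med [510. 144.] size [78.  2.] ang 88.5 z [15. 18. 21.]
rim 827 c [445.  30.] med [444.  28.] size [ 15. 360.] ang 0.2 z [
[... 1029 characters left out ...]
.  29.] size [30. 86.] ang 0.8 z [38. 47. 52.]
roll 302 c [491. 146.] med [496. 148.] size [85. 31.] ang 88.4 z [38. 47. 52.]
rim 415 c [442.  33.] med [444.  38.] size [360.  14.] ang 89.9 z [19. 24. 28.]
rim 578 c [669.  33.] med [671.  41.] size [ 16. 360.] ang 0.2 z [18. 24. 28.]
plate 9245 c [556.  33.] med [576.  44.] size [242. 361.] ang 0.2 z [16. 20. 25.]
tote 796 c [ 478. -349.] med [ 484. -348.] size [176. 223.] ang 79.7 z [59. 67. 72.]
tote 103 c [ 723. -250.] med [ 731. -245.] size [53. 19.] ang 11.1 z [60. 71. 78.]
cap 449 c [ 731. -275.] med [ 733. -273.] size [62. 62.] ang 45.4 z [ 94. 100. 103.]
cup 310 c [753. 298.] med [745. 298.] size [78. 79.] ang 83.1 z [ 96. 108. 112.]
```

```bash
cat > to.py <<'E'
import sys,numpy as np,cv2
from bench import ctrl
from scipy.spatial.transform import Rotation as Ro
# args x y z(mm) yaw(deg of tool y from world x); prints row from measured pose
x,y,z,w=map(float,sys.argv[1:5]); s=ctrl.get_state(); R=Ro.from_rotvec(s['tool_rot'])
c,n=np.cos(np.radians(w)),np.sin(np.radians(w))
T=Ro.from_matrix(np.array([[-n,c,0],[c,n,0],[0,0,-1]]).T)
d=R.inv().apply(np.array([x,y,z])-np.array(s['position'])*1000)
print('t',round(s['time'],2),'pos',np.round(np.array(s['position'])*1000,1),'F',np.round(s['ft_force'],2),'row',d.round(1),(R.inv()*T).as_rotvec(degrees=True).round(2))
E
python3 -m jog '[[[513,-380,0,0,0,-77.3,87],[513,-380,0,0,0,-77.3,87],[513,-380,0,0,0,-77.3,87],[513,-380,0,0,0,-77.3,87],[513,-380,0,0,0,-77.3,87],[513,-380,0,0,0,-77.3,87],[513,-380,0,0,0,-77.3,87],[513,-380,0,0,0,-77.3,87],[513,-380,0,0,0,-77.3,87],[513,-380,0,0,0,-77.3,87]]]' 35
python3 to.py 465 353.5 200 -8
```

```text
time: 1.1
position: [0.4701, -0.2537, 0.186]
tool_rot: [2.218, 2.225, -0.001]
ft_force: [0.1, -0.8, 0.4]
grip_width: 0.998
grip_force: 0.0
t 1.1 pos [ 470.1 -253.7  186. ] F [ 0.14 -0.75  0.39] row [607.2  -3.2 -14.3] [-0.01  0.03  8.18]
```

```bash
python3 -m jog '[[[607,30,-14,0,0,0,87],[607,30,-14,0,0,0,87],[607,30,-14,0,0,0,87],[607,30,-14,0,0,0,87],[607,30,-14,0,0,0,87],[607,30,-14,0,0,8.2,87],[607,30,-14,0,0,8.2,87],[607,-3,-14,0,0,8.2,87],[607,-3,-14,0,0,8.2,87],[607,-3,-14,0,0,8.2,87]]]' >/dev/null
python3 to.py 465 353.5 150 -8
```

```text
t 2.1 pos [474.6 238.6 197.5] F [ 0.86 -0.18 -0.04] row [112.4 -26.   47.4] [ 0.04  0.04 -0.24]
```

```bash
python3 -m jog '[[[112,-26,20,0,0,0,87],[112,-26,40,0,0,0,87],[112,-26,60,0,0,0,87],[112,-26,75,0,0,0,87],[112,-26,75,0,0,0,87],[112,-26,75,0,0,0,87]]]' >/dev/null
python3 to.py 465 353.5 41 -8; python3 - <<'E'
from h import *
d=grab('scene'); cv2.imwrite('pics/s1.png',cv2.resize(d['image'][170:350,300:540,::-1],None,fx=3,fy=3))
d=grab('top'); cv2.imwrite('pics/t1.png',d['image'][...,::-1])
E
```

```text
t 2.7 pos [466.2 350.1 122.6] F [-0.29  0.71  0.33] row [ 3.3 -1.7 81.6] [ 0.02  0.06 -0.3 ]
```

View pics/s1.png

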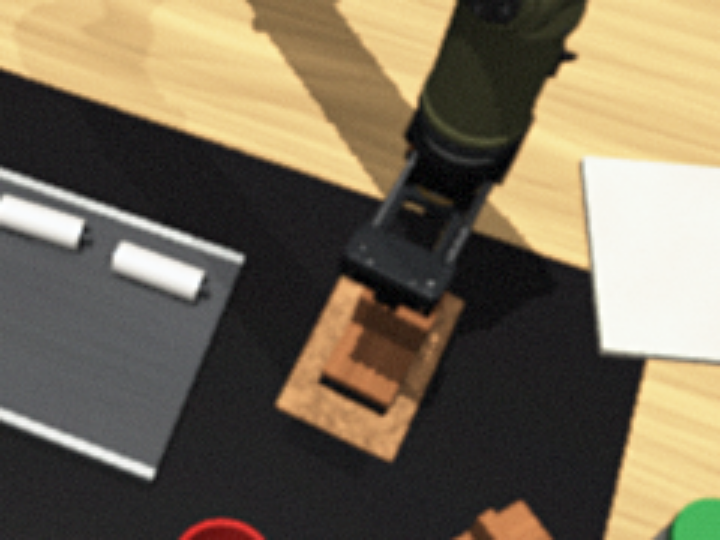

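The picture shows the gripper above the block's rib at about (395,310), with the fingers straddling it front and back. I'll descend and grip.

```bash
python3 -m jog '[[[3,-2,25,0,0,0,87],[3,-2,50,0,0,0,87],[3,-2,68,0,0,0,87],[3,-2,78,0,0,0,87],[3,-2,81,0,0,0,87],[3,-2,81,0,0,0,87]]]'; python3 -m jog '[[[0,0,0,0,0,0,10],[0,0,0,0,0,0,10],[0,0,0,0,0,0,10],[0,0,0,0,0,0,10],[0,0,0,0,0,0,10],[0,0,0,0,0,0,10],[0,0,0,0,0,0,10],[0,0,0,0,0,0,10]]]' 40;python3 -m jog '[[[0,0,-15,0,0,0,10],[0,0,-40,0,0,0,10],[0,0,-80,0,0,0,10],[0,0,-110,0,0,0,10],[0,0,-110,0,0,0,10]]]'; python3 to.py 438 146.5 141 0
```

```text
time: 3.4
position: [0.4642, 0.3549, 0.0419]
tool_rot: [2.375, 2.057, 0.001]
ft_force: [0.5, -0.1, 0.4]
grip_width: 0.999
grip_force: 0.0
time: 4.2
position: [0.4637, 0.3548, 0.0414]
tool_rot: [2.374, 2.057, -0.0]
ft_force: [-1.0, -0.7, -0.0]
grip_width: 0.356
grip_force: 0.0
time: 4.7
position: [0.4659, 0.3577, 0.1573]
tool_rot: [2.373, 2.057, 0.014]
ft_force: [-0.3, 0.1, -0.3]
grip_width: 0.117
grip_force: 0.0
t 4.7 pos [465.9 357.7 157.3] F [-0.31  0.14 -0.3 ] row [-213.1    2.3   15.1] [ 0.41 -0.31 -8.17]
```

The fingers close slower than I allowed for, so the grip missed. I'll reopen and check whether the block moved.

```bash
python3 -m jog '[[[0,0,0,0,0,0,60],[0,0,0,0,0,0,60],[0,0,0,0,0,0,60],[0,0,0,0,0,0,60],[0,0,0,0,0,0,60],[0,0,0,0,0,0,60]]]'; python3 - <<'E'
from h import *
d=grab('scene'); measure(d); save(d,'s2')
d=grab('top'); measure(d)
E
python3 to.py 464.5 353.5 41 -8
```

```text
time: 5.3
position: [0.4636, 0.3548, 0.1511]
tool_rot: [-2.374, -2.057, 0.001]
ft_force: [-0.4, -0.2, 0.7]
grip_width: 0.581
grip_force: 0.0
scene
rib 194 c [464. 356.] med [467. 356.] size [64. 22.] ang 82.1 z [72. 78. 82.]
board 332 c [ 569. -611.] med [ 578. -611.] size [261.  10.] ang 5.7 z [23. 31. 39.]
board 130 c [418. 362.] med [419. 363.] size [64. 20.] ang 82.3 z [28. 31. 34.]
board 542 c [500. 350.] med [500. 351.] size [64. 61.] ang 81.4 z [27. 31. 36.]
board 56 c [626. 483.] med [624. 484.] size [35. 11.] ang 54.7 z [23. 29. 39.]
mat 1413 c [475. 350.] med [514. 339.] size [115. 186.] ang 84.9 z [-1.  3.  7.]
roll 304 c [487. -91.] med [491. -87.] size [87. 33.] ang 87.6 z [39. 47. 52.]
roll 285 c [487.  27.] med [491.  29.] size [30. 86.] ang 1.7 z [39. 47. 52.]
roll 297 c [491. 145.] med [496. 148.] size [32. 86.] ang 0.1 z [38. 47. 51.]
rim 443 c [444.  33.] med [444.  40.] size [ 13. 360.] ang 0.3 z [18. 24. 28.]
rim 629 c [669.  33.] med [671.  39.] size [ 15. 360.] ang 0.3 z [17. 23. 28.]
plate 9237 c [557.  33.] med [576.  44.] size [240. 362.] ang 0.4 z [16. 20. 
[... 1025 characters left out ...]
7. 27.] ang 7.5 z [15. 20. 21.]
rim 60 c [510. 148.] med [511. 148.] size [12. 86.] ang 6.1 z [14. 19. 23.]
rim 1036 c [459.  25.] med [446. -13.] size [ 43. 351.] ang 0.3 z [14. 21. 27.]
plate 12477 c [557.  30.] med [566.  32.] size [239. 361.] ang 0.0 z [14. 19. 25.]
tote 179 c [ 716. -270.] med [ 706. -260.] size [70. 37.] ang 59.7 z [60. 71. 78.]
tote 998 c [ 478. -352.] med [ 477. -361.] size [173. 222.] ang 79.8 z [60. 67. 73.]
cap 539 c [ 731. -278.] med [ 729. -277.] size [60. 64.] ang 37.3 z [ 95.  99. 103.]
cup 292 c [754. 295.] med [759. 296.] size [80. 78.] ang 35.3 z [ 96. 107. 112.]
t 5.4 pos [463.7 354.9 151.3] F [ 0.43 -0.37  0.32] row [ -1.2   1.  110.3] [-0.02  0.01 -0.19]
```

```bash
python3 -m jog '[[[0,1,45,0,0,0,48],[0,1,85,0,0,0,48],[0,1,105,0,0,0,48],[0,1,110,0,0,0,48],[0,1,110,0,0,0,30],[0,1,110,0,0,0,12],[0,1,110,0,0,0,12],[0,1,110,0,0,0,12],[0,1,110,0,0,0,12],[0,1,110,0,0,0,12]]]' 40; python3 -m jog '[[[0,0,0,0,0,0,12],[0,0,0,0,0,0,12],[0,0,0,0,0,0,12]]]'
```

```text
time: 6.4
position: [0.4651, 0.3551, 0.0421]
tool_rot: [2.374, 2.057, 0.002]
ft_force: [-0.7, -0.0, 1.7]
grip_width: 0.163
grip_force: 1.2
time: 6.7
position: [0.465, 0.355, 0.0418]
tool_rot: [2.374, 2.057, 0.001]
ft_force: [-0.5, 1.6, 2.2]
grip_width: 0.141
grip_force: 1.6
```

```bash
python3 -m jog '[[[0,0,0,0,0,0,0],[0,0,0,0,0,0,0],[0,0,0,0,0,0,0],[0,0,0,0,0,0,0]]]' 40;  python3 - <<'E'
from h import *
d=grab('scene'); cv2.imwrite('pics/s3.png',cv2.resize(d['image'][200:330,360:500,::-1],None,fx=4,fy=4))
E
```

```text
time: 7.1
position: [0.4649, 0.3547, 0.0415]
tool_rot: [2.374, 2.057, 0.0]
ft_force: [0.1, 0.7, 3.7]
grip_width: 0.008
grip_force: 1.9
```

View pics/s3.png

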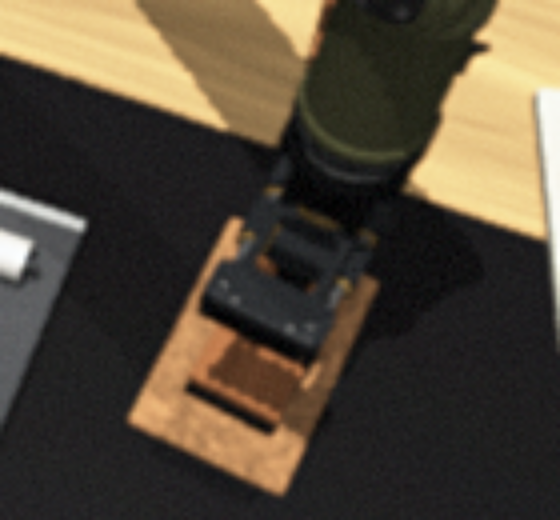

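The gripper reads shut while it is around the rib. I'll test this with a small lift.

```bash
python3 -m jog '[[[0,0,-5,0,0,0,0],[0,0,-15,0,0,0,0],[0,0,-20,0,0,0,0],[0,0,-20,0,0,0,0]]]';  python3 - <<'E'
from h import *
d=grab('scene'); measure(d); cv2.imwrite('pics/s4.png',cv2.resize(d['image'][200:330,360:500,::-1],None,fx=4,fy=4))
s=ctrl.get_state(); print(s['ft_force'],s['torque'],s['grip_width'],s['grip_force'],s['position'])
E
```

```text
time: 7.55
position: [0.4653, 0.3551, 0.0625]
tool_rot: [2.374, 2.057, 0.002]
ft_force: [-0.6, -0.5, -0.0]
grip_width: 0.004
grip_force: 0.0
scene
board 312 c [ 568. -611.] med [ 579. -611.] size [263.  12.] ang 6.3 z [23. 31. 39.]
board 500 c [502. 350.] med [504. 350.] size [64. 60.] ang 81.9 z [27. 31. 35.]
board 55 c [627. 484.] med [625. 484.] size [38. 10.] ang 55.8 z [23. 30. 38.]
mat 1261 c [475. 350.] med [524. 349.] size [116. 188.] ang 84.9 z [-1.  3.  7.]
roll 301 c [487. -90.] med [492. -87.] size [87. 33.] ang 87.5 z [39. 47. 52.]
roll 282 c [487.  27.] med [490.  29.] size [31. 86.] ang 1.2 z [38. 47. 52.]
roll 300 c [492. 145.] med [495. 148.] size [85. 31.] ang 89.5 z [38. 47. 51.]
rim 437 c [444.  33.] med [444.  38.] size [359.  14.] ang 89.9 z [19. 24. 28.]
rim 619 c [668.  34.] med [671.  42.] size [360.  16.] ang 89.9 z [18. 23. 28.]
plate 9247 c [556.  33.] med [576.  44.] size [240. 361.] ang 0.0 z [16. 20. 25.]
tote 788 c [ 478. -349.] med [ 486. -346.] size [175. 223.] ang 80.1 z [59. 67. 72.]
tote 106 c [ 724. -249.] med [ 731. -246.] size [52. 18.] ang 9.9 z [60. 72. 78.]
cap 446 c [ 731. -275.] med [ 733. -273.] size [63. 61.] ang 36.2 z [ 94. 100. 103.]
cup 308 c [754. 298.] med [745. 297.] size [78. 78.] ang 66.2 z [ 97. 108. 112.]
[ 0.02476468 -1.1472166   0.65868712] [-0.03601478 -0.04424434  0.02428729] 0.0024345774092550316 0.0 [0.46502098 0.35480132 0.06192599]
```

View pics/s4.png

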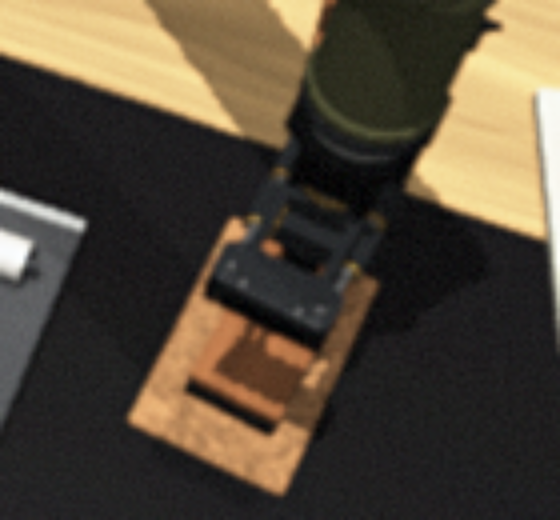

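```bash
python3 - <<'E'
from h import *
d=grab('scene'); P=pts(d)*1000; ok=d['depth']>0
near=ok&(abs(P[...,0]-465)<130)&(abs(P[...,1]-355)<90)
for a in range(36,240,12):
    m=near&(P[...,2]>a)&(P[...,2]<=a+12)
    if m.sum()>3:
        q=P[m]; print(a,m.sum(),'x',np.percentile(q[:,0],[2,50,98]).round(),'y',np.percentile(q[:,1],[2,50,98]).round(),d['image'][m].mean(0).round())
for p in([.465,.355,.062],[.465,.355,.132],[.465,.355,.079],[.474,.355,.032]):
    c=d['R']@np.array(p)+d['t']; print(p,c[:2]/c[2]*d['f']+[d['cx'],d['cy']])
cv2.imwrite('pics/s5.png',cv2.resize(d['image'][230:295,390:480,::-1],None,fx=8,fy=8,interpolation=cv2.INTER_CUBIC))
E
```

```text
36 9 x [417. 495. 520.] y [332. 349. 369.] [116.  74.  46.]
120 15 x [474. 476. 477.] y [344. 355. 365.] [17. 15. 14.]
132 11 x [476. 478. 480.] y [344. 352. 362.] [9. 7. 8.]
156 5 x [545. 550. 554.] y [314. 350. 378.] [75. 51. 34.]
168 114 x [454. 547. 556.] y [309. 347. 393.] [30. 23. 18.]
180 326 x [437. 489. 555.] y [316. 356. 394.] [46. 44. 40.]
192 199 x [439. 489. 562.] y [312. 353. 395.] [30. 29. 27.]
204 628 x [476. 538. 562.] y [310. 347. 379.] [45. 45. 45.]
216 67 x [472. 479. 487.] y [330. 357. 378.] [8. 8. 8.]
228 57 x [474. 479. 485.] y [332. 360. 379.] [8. 8. 8.]
[0.465, 0.355, 0.062] [430.61867603 274.28097235]
[0.465, 0.355, 0.132] [436.20919747 261.05896846]
[0.465, 0.355, 0.079] [431.92584818 271.18941185]
[0.474, 0.355, 0.032] [427.42268421 282.33544889]
```

View pics/s5.png

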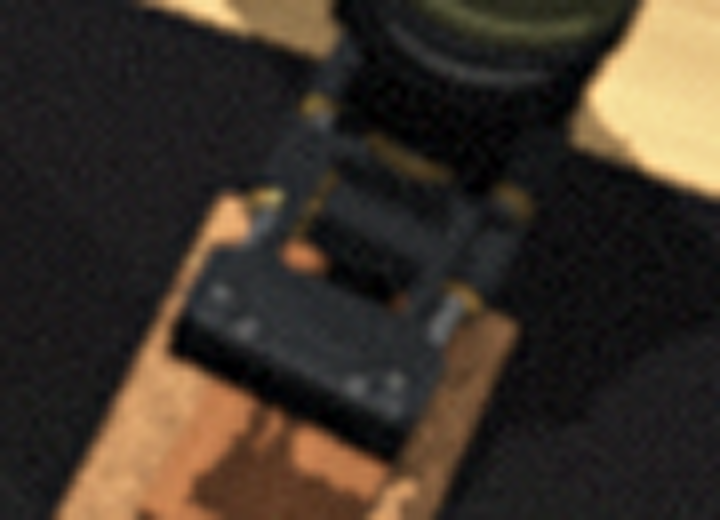

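The fingers' front face shows at x≈476 and is aligned with the rib. The gripper body, though, appears at z≈160–170 where the reading implies 132. So the true fingertips look about 37 mm higher than the reading, and they closed on top of the rib. I'll reopen and feel my way down.

```bash
python3 -m jog '[[[0,0,0,0,0,0,60],[0,0,0,0,0,0,60],[0,0,0,0,0,0,60],[0,0,0,0,0,0,60],[0,0,0,0,0,0,60],[0,0,5,0,0,0,60],[0,0,15,0,0,0,60],[0,0,23,0,0,0,60],[0,0,26,0,0,0,60],[0,0,26,0,0,0,60]]]'
for i in 1; do python3 -m jog '[[[0,0,1,0,0,0,60],[0,0,2,0,0,0,60],[0,0,3,0,0,0,60],[0,0,3,0,0,0,60]]]'; done
python3 - <<'E'
from h import *
d=grab('scene'); P=pts(d)*1000; ok=d['depth']>0
s=ctrl.get_state(); print(s['position'],s['ft_force'],s['grip_width'])
near=ok&(abs(P[...,0]-465)<130)&(abs(P[...,1]-355)<90)
for a in range(36,200,12):
    m=near&(P[...,2]>a)&(P[...,2]<=a+12)
    if m.sum()>3:
        q=P[m]; print(a,m.sum(),'x',np.percentile(q[:,0],[2,50,98]).round(),'y',np.percentile(q[:,1],[2,50,98]).round(),d['image'][m].mean(0).round())
E
```

```text
time: 8.65
position: [0.4642, 0.3544, 0.0345]
tool_rot: [-2.374, -2.057, 0.003]
ft_force: [-0.0, -0.3, 0.3]
grip_width: 0.683
grip_force: 0.0
time: 9.05
position: [0.4648, 0.3547, 0.0325]
tool_rot: [2.374, 2.057, -0.0]
ft_force: [0.0, -0.9, 0.0]
grip_width: 0.687
grip_force: 0.0
[0.46481509 0.35472306 0.0325056 ] [ 1.57258036 -0.87980655  0.10922049] 0.6862829152813751
36 8 x [432. 512. 533.] y [321. 367. 379.] [107.  68.  43.]
60 7 x [432. 434. 436.] y [351. 357. 366.] [36. 25. 18.]
72 21 x [431. 434. 437.] y [351. 361. 370.] [17. 14. 13.]
132 36 x [415. 549. 555.] y [310. 341. 398.] [42. 29. 20.]
144 147 x [423. 479. 556.] y [315. 374. 397.] [44. 41. 39.]
156 261 x [417. 509. 560.] y [312. 351. 400.] [46. 44. 43.]
168 267 x [471. 536. 563.] y [308. 348. 379.] [43. 41. 40.]
180 426 x [476. 536. 561.] y [311. 349. 379.] [42. 43. 43.]
192 63 x [475. 479. 487.] y [333. 358. 379.] [8. 7. 8.]
```

The rear finger's inner face is visible at x≈434 down to z≈60, with nothing below it, while the reading says 32. So the true tip is roughly 25–30 mm above the reading. I'll descend further in small, force-checked steps.

```bash
python3 - <<'E'
from h import *
d=grab('scene'); P=pts(d)*1000
m=(d['depth']>0)&(abs(P[...,0]-434)<7)&(abs(P[...,1]-358)<25)&(P[...,2]>36)&(P[...,2]<120)
print(np.sort(P[m][:,2]).round()); m2=(d['depth']>0)&(abs(P[...,0]-430)<16)&(abs(P[...,1]-358)<14)&(P[...,2]<60); print(P[m2][::4].round())
E
python3 -m jog '[[[0,0,2,0,0,0,60],[0,0,4,0,0,0,60],[0,0,6,0,0,0,60],[0,0,6,0,0,0,60]]]'|sed -n '2p;4p'
python3 -m jog '[[[0,0,2,0,0,0,60],[0,0,4,0,0,0,60],[0,0,4,0,0,0,60]]]'|sed -n '2p;4p'
```

```text
[69. 70. 71. 71. 72. 72. 73. 73. 73. 73. 74. 74. 75. 76. 76. 77. 77. 78.
 78. 80. 80. 80. 81. 81. 82. 83. 84. 85. 85. 90.]
[[415. 346.  28.]
 [419. 354.  36.]
 [418. 360.  32.]
 [421. 365.  35.]
 [420. 371.  32.]]
position: [0.4645, 0.3545, 0.026]
ft_force: [0.4, -1.3, 0.6]
position: [0.4646, 0.3545, 0.0221]
ft_force: [1.0, 0.2, 0.5]
```

The tip edge at reading 32.5 is z≈69, an offset of +37. There is still no contact at reading 22, below the board top, which confirms it. True TCP z is therefore reading + 37. I'll go down 15 mm and close.

```bash
python3 -m jog '[[[0,0,4,0,0,0,60],[0,0,8,0,0,0,60],[0,0,12,0,0,0,60],[0,0,15,0,0,0,60],[0,0,15,0,0,0,60]]]'|sed -n '2p;4p'
python3 -m jog '[[[0,0,0,0,0,0,0],[0,0,0,0,0,0,0],[0,0,0,0,0,0,0],[0,0,0,0,0,0,0],[0,0,0,0,0,0,0],[0,0,0,0,0,0,0],[0,0,0,0,0,0,0],[0,0,0,0,0,0,0],[0,0,0,0,0,0,0],[0,0,0,0,0,0,0]]]' 40
```

```text
position: [0.4644, 0.3544, 0.0068]
ft_force: [-1.0, 0.0, 0.3]
time: 11.35
position: [0.4648, 0.3547, 0.0075]
tool_rot: [2.374, 2.057, -0.0]
ft_force: [1.0, 0.3, 0.8]
grip_width: 0.206
grip_force: 40.0
```

```bash
python3 -m jog '[[[0,0,-10,0,0,0,0],[0,0,-40,0,0,0,0],[0,0,-80,0,0,0,0],[-35,0,-95,0,0,0,0],[-80,2,-95,0,0,-4,0],[-125,4,-95,0,0,-8,0],[-170,6,-95,0,0,-8,0],[-200,8,-85,0,0,-8,0],[-209,8,-75,0,0,-8,0],[-209,8,-75,0,0,-8,0]]]'; python3 to.py 444 146.5 58 0; python3 - <<'E'
from h import *
d=grab('top');  cv2.imwrite('pics/t6.png',cv2.resize(d['image'][120:340,130:420,::-1],None,fx=2.5,fy=2.5))
E
```

```text
time: 12.35
position: [0.4414, 0.1447, 0.0812]
tool_rot: [-2.228, -2.214, 0.005]
ft_force: [-0.2, 0.6, -3.7]
grip_width: 0.206
grip_force: 40.0
t 12.35 pos [441.4 144.7  81.2] F [-0.23  0.64 -3.73] row [ 1.9  2.6 23.2] [-0.16  0.11 -0.37]
```

View pics/t6.png

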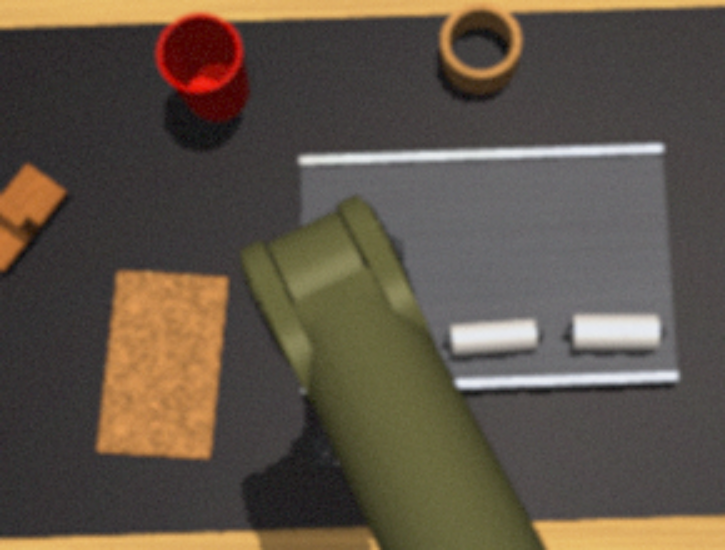

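The mat is empty, so the block is in hand (weight 3.7 N), and the arm is over the left-hand roller. I'll lower slowly to contact.

```bash
python3 -m jog '[[[2,2,10,0,0,0,0],[2,2,18,0,0,0,0],[2,2,24,0,0,0,0],[2,2,24,0,0,0,0],[2,2,24,0,0,0,0]]]'|sed -n '2,4p'
for i in 1 2; do python3 -m jog '[[[0,0,1,0,0,0,0],[0,0,1,0,0,0,0]]]'|sed -n '2p;4p';done
```

```text
position: [0.4446, 0.1494, 0.0582]
tool_rot: [-2.223, -2.218, 0.0]
ft_force: [-0.6, -1.0, -3.8]
position: [0.4451, 0.1487, 0.0576]
ft_force: [0.0, 0.2, -2.9]
position: [0.445, 0.1485, 0.0565]
ft_force: [0.0, 0.5, -3.0]
```

```bash
for i in 1 2 3 ; do python3 -m jog '[[[0,0,1,0,0,0,0],[0,0,1,0,0,0,0]]]'|sed -n '2p;4p';done
```

```text
position: [0.4448, 0.1486, 0.0554]
ft_force: [0.3, -0.5, -3.1]
position: [0.4448, 0.1487, 0.0543]
ft_force: [0.1, 1.0, -3.8]
position: [0.445, 0.1487, 0.0535]
ft_force: [0.3, -0.3, -2.6]
```

```bash
for i in 1 2 ; do python3 -m jog '[[[0,0,1,0,0,0,0],[0,0,1,0,0,0,0]]]'|sed -n '2p;4p';done
```

```text
position: [0.4457, 0.1488, 0.053]
ft_force: [-0.2, -0.6, 1.0]
position: [0.4457, 0.1488, 0.0519]
ft_force: [-0.8, -0.7, 2.8]
```

```bash
r(){ sed -n '1,2p;4p'|tr '\n' ' ';echo; }
python3 -m jog '[[[0,0,-0.5,0,0,0,0],[0,1,-0.5,0,0,0,0],[0,4,-0.5,0,0,0,0],[0,8,-0.5,0,0,0,0],[0,12,-0.5,0,0,0,0]]]'|r
python3 -m jog '[[[0,5,0,0,0,0,0],[0,10,0,0,0,0,0],[0,15,0,0,0,0,0],[0,20,0,0,0,0,0]]]'|r
python3 -m jog '[[[0,5,0,0,0,0,0],[0,10,0,0,0,0,0],[0,15,0,0,0,0,0]]]'|r
python3 -m jog '[[[0,5,0,0,0,0,0],[0,10,0,0,0,0,0],[0,15,0,0,0,0,0]]]'|r
python3 -m jog '[[[0,5,0,0,0,0,0],[0,10,0,0,0,0,0],[0,15,0,0,0,0,0]]]'|r
python3 -m jog '[[[0,5,0,0,0,0,0],[0,10,0,0,0,0,0],[0,15,0,0,0,0,0]]]'|r
```

```text
time: 14.8 position: [0.4574, 0.1487, 0.052] ft_force: [-0.8, -0.2, 3.6] 
time: 15.2 position: [0.4774, 0.1485, 0.0519] ft_force: [-0.2, -1.1, 2.9] 
time: 15.5 position: [0.4923, 0.1484, 0.0519] ft_force: [-0.0, -0.9, 3.1] 
time: 15.8 position: [0.5073, 0.1484, 0.0519] ft_force: [0.1, -1.1, 2.2] 
time: 16.1 position: [0.5223, 0.1483, 0.0519] ft_force: [0.1, -1.0, 3.7] 
time: 16.4 position: [0.5373, 0.1482, 0.0519] ft_force: [-0.7, -1.9, 4.0]
```

```bash
r(){ sed -n '1,2p;4p'|tr '\n' ' ';echo; }
python3 -m jog '[[[0,5,0,0,0,0,0],[0,10,0,0,0,0,0],[0,15,0,0,0,0,0],[0,20,0,0,0,0,0]]]'|r
python3 -m jog '[[[0,5,0,0,0,0,0],[0,10,0,0,0,0,0],[0,15,0,0,0,0,0],[0,20,0,0,0,0,0]]]'|r
python3 -m jog '[[[0,5,0,0,0,0,0],[0,10,0,0,0,0,0],[0,15,0,0,0,0,0],[0,20,0,0,0,0,0]]]'|r
python3 -m jog '[[[0,5,0,0,0,0,0],[0,10,0,0,0,0,0],[0,15,0,0,0,0,0],[0,20,0,0,0,0,0]]]'|r
python3 -m jog '[[[0,5,0,0,0,0,0],[0,9,0,0,0,0,0],[0,12,0,0,0,0,0],[0,14,0,0,0,0,0],[0,15,0,0,0,0,0],[0,15,0,0,0,0,0],[0,15,0,0,0,0,0]]]'|r
python3 -m jog '[[[0,0,-1,0,0,0,0],[0,0,-3,0,0,0,0],[0,0,-6,0,0,0,0],[0,0,-20,0,0,0,0],[0,0,-40,0,0,0,0],[0,0,-40,0,0,0,0]]]'|r
python3 - <<'E'
from h import *
measure(grab('scene'))
E
python3 to.py 440 26 73 0
```

```text
time: 16.8 position: [0.5573, 0.1481, 0.0519] ft_force: [-0.3, -2.5, 3.3] 
time: 17.2 position: [0.5773, 0.148, 0.0519] ft_force: [0.1, -3.3, 4.4] 
time: 17.6 position: [0.5973, 0.1481, 0.0519] ft_force: [-0.2, -2.5, 3.6] 
time: 18.0 position: [0.6173, 0.1481, 0.0519] ft_force: [0.0, -2.6, 3.1] 
time: 18.7 position: [0.632, 0.1481, 0.052] ft_force: [0.3, -3.1, 2.8] 
time: 19.3 position: [0.6339, 0.1498, 0.0954] ft_force: [1.2, 0.9, -3.2] 
scene
board 317 c [ 570. -612.] med [ 588. -610.] size [260.   9.] ang 5.6 z [23. 31. 39.]
board 56 c [627. 484.] med [624. 484.] size [38.  9.] ang 56.3 z [23. 29. 38.]
mat 2580 c [474. 351.] med [480. 351.] size [116. 189.] ang 84.9 z [-1.  3.  7.]
roll 294 c [487. -90.] med [491. -89.] size [89. 34.] ang 88.9 z [39. 48. 52.]
roll 196 c [488.  15.] med [491.  18.] size [67. 29.] ang 88.9 z [39. 47. 52.]
roll 27 c [588. 183.] med [590. 182.] size [ 9. 19.] ang 85.3 z [42. 47. 52.]
rim 195 c [443. -60.] med [444. -61.] size [ 13. 173.] ang 0.5 z [19. 24. 28.]
rim 35 c [443. 188.] med [442. 187.] size [47.  9.] ang 86.7 z [21. 25. 27.]
rim 403 c [669. -21.] med [671. -19.] size [ 14. 252.] ang 0.0 z [18. 24. 27.]
plate 6604 c [556.  33.] med [578. -10.] size [240. 361.] ang 0.0 z [16. 20. 25.]
tote 777 c [ 478. -349.] med [ 483. -344.] size [176. 222.] ang 79.9 z [59. 67. 73.]
tote 106 c [ 725. -249.] med [ 732. -246.] size [50. 18.] ang 8.1 z [61. 72. 79.]
cap 446 c [ 731. -275.] med [ 733. -273.] size [62. 61.] ang 20.0 z [ 95.  99. 103.]
cup 26 c [692. 155.] med [693. 155.] size [ 8. 21.] ang 25.4 z [116. 119. 120.]
cup 311 c [753. 298.] med [745. 297.] size [77. 79.] ang 60.8 z [ 96. 108. 112.]
t 19.35 pos [633.  149.2  93.8] F [-0.73  0.4  -3.13] row [-123.8 -192.7   20. ] [ 0.19 -0.08 -0.17]
```

First roller: a steady ~6.5 N, so it is round, and it now lies at x≈585. Next is the middle roller.

```bash
r(){ sed -n '1,2p;4p'|tr '\n' ' ';echo; }
python3 -m jog '[[[-25,-39,0,0,0,0,0],[-50,-78,0,0,0,0,0],[-75,-117,0,0,0,0,0],[-100,-155,0,0,0,0,0],[-118,-182,0,0,0,0,0],[-123,-193,15,0,0,0,0],[-123,-193,30,0,0,0,0],[-123,-193,35,0,0,0,0],[-123,-193,36,0,0,0,0],[-123,-193,36,0,0,0,0]]]'|r
python3 -m jog '[[[0,0,1,0,0,0,0],[0,0,1,0,0,0,0],[0,0,1,0,0,0,0]]]'|r
python3 to.py 440 26 52.3 0
```

```text
time: 20.35 position: [0.4388, 0.0265, 0.0561] ft_force: [0.8, 0.5, -2.8] 
time: 20.65 position: [0.4388, 0.0259, 0.0552] ft_force: [1.0, 0.2, -3.4] 
t 20.65 pos [438.8  25.9  55.2] F [ 1.03  0.19 -3.43] row [0.1 1.2 2.9] [ 0.02 -0.   -0.17]
```

```bash
r(){ sed -n '1,2p;4p'|tr '\n' ' ';echo; }
python3 -m jog '[[[0,1,1,0,0,0,0],[0,1,2,0,0,0,0],[0,1,2,0,0,0,0]]]'|r
python3 -m jog '[[[0,0,0.5,0,0,0,0],[0,0,0.5,0,0,0,0]]]'|r
python3 -m jog '[[[0,0,0.4,0,0,0,0],[0,0,0.4,0,0,0,0]]]'|r
```

```text
time: 20.95 position: [0.4401, 0.0258, 0.0533] ft_force: [1.0, -0.6, -1.6] 
time: 21.15 position: [0.4402, 0.0258, 0.0529] ft_force: [-0.4, -0.5, 1.0] 
time: 21.35 position: [0.4401, 0.0258, 0.0524] ft_force: [-0.3, -0.3, 2.8]
```

```bash
r(){ sed -n '1,2p;4p'|tr '\n' ' ';echo; }
python3 -m jog '[[[0,0,-0.6,0,0,0,0],[0,1,-0.6,0,0,0,0],[0,4,-0.6,0,0,0,0],[0,8,-0.6,0,0,0,0],[0,12,-0.6,0,0,0,0]]]'|r
python3 -m jog '[[[0,5,0,0,0,0,0],[0,10,0,0,0,0,0],[0,15,0,0,0,0,0]]]'|r
python3 -m jog '[[[0,4,0,0,0,0,0],[0,8,0,0,0,0,0]]]'|r
python3 -m jog '[[[0,4,0,0,0,0,0],[0,8,0,0,0,0,0]]]'|r
```

```text
time: 21.85 position: [0.452, 0.0261, 0.0527] ft_force: [-1.0, 1.1, 1.9] 
time: 22.15 position: [0.467, 0.0262, 0.0527] ft_force: [-0.3, 2.7, 0.9] 
time: 22.35 position: [0.4749, 0.0259, 0.0526] ft_force: [-0.5, 2.6, 1.5] 
time: 22.55 position: [0.4828, 0.0256, 0.0526] ft_force: [-0.2, 2.5, 1.7]
```

```bash
r(){ sed -n '1,2p;4p'|tr '\n' ' ';echo; }
python3 -m jog '[[[0,5,0,0,0,0,0],[0,10,0,0,0,0,0],[0,15,0,0,0,0,0],[0,20,0,0,0,0,0]]]'|r
python3 -m jog '[[[0,5,0,0,0,0,0],[0,10,0,0,0,0,0],[0,15,0,0,0,0,0],[0,20,0,0,0,0,0]]]'|r
python3 -m jog '[[[0,5,0,0,0,0,0],[0,10,0,0,0,0,0],[0,15,0,0,0,0,0],[0,20,0,0,0,0,0],[0,25,0,0,0,0,0],[0,30,0,0,0,0,0]]]'|r
python3 -m jog '[[[0,5,0,0,0,0,0],[0,10,0,0,0,0,0],[0,15,0,0,0,0,0],[0,20,0,0,0,0,0],[0,25,0,0,0,0,0],[0,30,0,0,0,0,0]]]'|r
python3 -m jog '[[[0,5,0,0,0,0,0],[0,10,0,0,0,0,0],[0,15,0,0,0,0,0],[0,20,0,0,0,0,0],[0,25,0,0,0,0,0],[0,30,0,0,0,0,0]]]'|r
python3 -m jog '[[[0,5,0,0,0,0,0],[0,9,0,0,0,0,0],[0,12,0,0,0,0,0],[0,14,0,0,0,0,0],[0,15,0,0,0,0,0],[0,15,0,0,0,0,0],[0,15,0,0,0,0,0]]]'|r
python3 -m jog '[[[0,0,-1,0,0,0,0],[0,0,-3,0,0,0,0],[0,0,-6,0,0,0,0],[0,0,-20,0,0,0,0],[0,0,-40,0,0,0,0],[0,0,-40,0,0,0,0]]]'|r
python3 to.py 440 -89 73 0
```

```text
time: 22.95 position: [0.5029, 0.0255, 0.0527] ft_force: [-0.6, 2.3, 2.4] 
time: 23.35 position: [0.5229, 0.0255, 0.0526] ft_force: [-0.2, 3.6, 2.5] 
time: 23.95 position: [0.5529, 0.0253, 0.0526] ft_force: [-1.2, 3.4, 0.9] 
time: 24.55 position: [0.5829, 0.0252, 0.0526] ft_force: [-0.1, 2.7, 2.9] 
time: 25.15 position: [0.6129, 0.0251, 0.0526] ft_force: [-1.2, 2.8, 2.8] 
time: 25.85 position: [0.6275, 0.0252, 0.0527] ft_force: [-0.3, 3.5, 1.9] 
time: 26.45 position: [0.6299, 0.0253, 0.0961] ft_force: [0.2, 0.5, -2.1] 
t 26.45 pos [629.9  25.3  96.1] F [ 0.22  0.49 -2.09] row [-114.9 -189.6   22.1] [ 0.32  0.02 -0.21]
```

The second is steady too, so it is round. Now the third.

```bash
r(){ sed -n '1,2p;4p'|tr '\n' ' ';echo; }
python3 -m jog '[[[-25,-39,0,0,0,0,0],[-50,-78,0,0,0,0,0],[-75,-117,0,0,0,0,0],[-100,-155,0,0,0,0,0],[-112,-182,0,0,0,0,0],[-115,-189,15,0,0,0,0],[-115,-189,30,0,0,0,0],[-115,-189,36,0,0,0,0],[-115,-189,38,0,0,0,0],[-115,-189,38,0,0,0,0],[-115,-189,38,0,0,0,0]]]'|r
python3 to.py 440 -89 52.6 0
```

```text
t 26.45 pos [629.9  25.3  96.1] F [ 0.22  0.49 -2.09] row [-114.9 -189.7   42.5] [ 0.32  0.02 -0.21]validation failed for argument at $[0]...
```

```bash
r(){ sed -n '1,2p;4p'|tr '\n' ' ';echo; }
python3 -m jog '[[[-25,-39,0,0,0,0,0],[-50,-78,0,0,0,0,0],[-75,-117,0,0,0,0,0],[-100,-155,0,0,0,0,0],[-112,-182,0,0,0,0,0],[-115,-189,15,0,0,0,0],[-115,-189,30,0,0,0,0],[-115,-189,36,0,0,0,0],[-115,-189,37,0,0,0,0],[-115,-189,37,0,0,0,0]]]'|r
python3 -m jog '[[[0,0,0,0,0,0,0],[0,0,0,0,0,0,0]]]'|r
python3 to.py 440 -89 52.6 0
```

```text
time: 27.45 position: [0.4385, -0.0888, 0.0559] ft_force: [0.9, -0.5, -3.5] 
time: 27.65 position: [0.4388, -0.0891, 0.0562] ft_force: [-0.6, -0.8, -2.8] 
t 27.65 pos [438.8 -89.1  56.2] F [-0.6  -0.84 -2.83] row [0.1 1.2 3.6] [ 0.05  0.01 -0.16]
```

```bash
r(){ sed -n '1,2p;4p'|tr '\n' ' ';echo; }
python3 -m jog '[[[0,1,1,0,0,0,0],[0,1,2,0,0,0,0],[0,1,2.7,0,0,0,0],[0,1,2.7,0,0,0,0]]]'|r
python3 -m jog '[[[0,0,0.4,0,0,0,0],[0,0,0.4,0,0,0,0]]]'|r
python3 -m jog '[[[0,0,0.3,0,0,0,0],[0,0,0.3,0,0,0,0]]]'|r
```

```text
time: 28.05 position: [0.4395, -0.0893, 0.0533] ft_force: [-0.6, 0.2, -1.7] 
time: 28.25 position: [0.4395, -0.0893, 0.0529] ft_force: [-1.0, 1.0, 1.4] 
time: 28.45 position: [0.4395, -0.0893, 0.0525] ft_force: [0.0, 0.7, 1.8]
```

```bash
r(){ sed -n '1,2p;4p'|tr '\n' ' ';echo; }
python3 -m jog '[[[0,0,-0.3,0,0,0,0],[0,1,-0.3,0,0,0,0],[0,4,-0.3,0,0,0,0],[0,8,-0.3,0,0,0,0],[0,12,-0.3,0,0,0,0]]]'|r
python3 -m jog '[[[0,5,0,0,0,0,0],[0,10,0,0,0,0,0]]]'|r
python3 -m jog '[[[0,4,0,0,0,0,0],[0,8,0,0,0,0,0]]]'|r
python3 -m jog '[[[0,4,0,0,0,0,0],[0,8,0,0,0,0,0]]]'|r
```

```text
time: 28.95 position: [0.4519, -0.0896, 0.0529] ft_force: [-1.1, 0.4, 3.8] 
time: 29.15 position: [0.4622, -0.0899, 0.053] ft_force: [-1.1, -0.5, 5.9] 
time: 29.35 position: [0.4706, -0.0902, 0.0533] ft_force: [-0.9, -0.8, 5.9] 
time: 29.55 position: [0.4789, -0.0905, 0.0535] ft_force: [-0.5, -2.1, 7.0]
```

The force is swelling and the handle is rising, so the third is the oval one. I'll continue the roll.

```bash
r(){ sed -n '1,2p;4p'|tr '\n' ' ';echo; }
python3 -m jog '[[[0,5,0,0,0,0,0],[0,10,0,0,0,0,0],[0,15,0,0,0,0,0],[0,20,0,0,0,0,0]]]'|r
python3 -m jog '[[[0,5,0,0,0,0,0],[0,10,0,0,0,0,0],[0,15,0,0,0,0,0],[0,20,0,0,0,0,0]]]'|r
python3 -m jog '[[[0,5,0,0,0,0,0],[0,10,0,0,0,0,0],[0,15,0,0,0,0,0],[0,20,0,0,0,0,0]]]'|r
python3 -m jog '[[[0,5,0,0,0,0,0],[0,10,0,0,0,0,0],[0,15,0,0,0,0,0],[0,20,0,0,0,0,0]]]'|r
python3 -m jog '[[[0,5,0,0,0,0,0],[0,10,0,0,0,0,0],[0,15,0,0,0,0,0],[0,20,0,0,0,0,0]]]'|r
python3 -m jog '[[[0,5,0,0,0,0,0],[0,10,0,0,0,0,0],[0,15,0,0,0,0,0],[0,20,0,0,0,0,0]]]'|r
python3 -m jog '[[[0,5,0,0,0,0,0],[0,10,0,0,0,0,0],[0,15,0,0,0,0,0]]]'|r
python3 -m jog '[[[0,5,0,0,0,0,0],[0,9,0,0,0,0,0],[0,12,0,0,0,0,0],[0,14,0,0,0,0,0],[0,15,0,0,0,0,0],[0,15,0,0,0,0,0],[0,15,0,0,0,0,0]]]'|r
python3 -m jog '[[[0,0,-1,0,0,0,0],[0,0,-3,0,0,0,0],[0,0,-6,0,0,0,0],[0,0,-20,0,0,0,0],[0,0,-50,0,0,0,0],[0,0,-70,0,0,0,0],[0,0,-70,0,0,0,0]]]'|r
python3 - <<'E'
from h import *
d=grab('scene');measure(d);save(d,'s7')
E
python3 to.py 464.8 354.7 110 -8
```

```text
time: 29.95 position: [0.4994, -0.0911, 0.0537] ft_force: [-0.2, -2.3, 7.2] 
time: 30.35 position: [0.5193, -0.0918, 0.0535] ft_force: [1.0, -3.4, 6.1] 
time: 30.75 position: [0.5377, -0.0902, 0.0525] ft_force: [1.0, -2.5, 2.9] 
time: 31.15 position: [0.557, -0.09, 0.0526] ft_force: [-1.2, -3.6, 5.3] 
time: 31.55 position: [0.5777, -0.0907, 0.0532] ft_force: [-1.4, -4.8, 7.2] 
time: 31.95 position: [0.5982, -0.0912, 0.0535] ft_force: [0.3, -5.3, 7.7] 
time: 32.25 position: [0.6133, -0.0911, 0.0534] ft_force: [0.9, -4.4, 7.2] 
time: 32.95 position: [0.6278, -0.0901, 0.0529] ft_force: [0.9, -4.0, 5.1] 
time: 33.65 position: [0.6291, -0.0884, 0.1259] ft_force: [0.9, 1.2, -3.2] 
scene
board 328 c [ 568. -612.] med [ 579. -611.] size [262.  10.] ang 5.7 z [23. 31. 39.]
board 62 c [628. 481.] med [627. 486.] size [36. 17.] ang 42.4 z [22. 28. 39.]
mat 2574 c [474. 350.] med [480. 351.] size [115. 189.] ang 84.2 z [-1.  3.  7.]
roll 98 c [590. -67.] med [592. -66.] size [31. 26.] ang 87.3 z [42. 49. 53.]
roll 305 c [580.  30.] med [583.  33.] size [29. 86.] ang 2.4 z [38. 47. 52.]
roll 327 c [585. 145.] med [588. 147.] size [86. 30.] ang 89.4 z [38. 47. 52.]
rim 377 c [442.  34.] med [444.  63.] size [ 14. 357.] ang 0.0 z [19. 24. 28.]
rim 541 c [669.  33.] med [671.  61.] size [ 15. 362.] ang 0.3 z [18. 23. 28.]
plate 8388 c [556.  33.] med [551.  59.] size [362. 241.] ang 90.0 z [16. 20. 25.]
tote 520 c [ 486. -350.] med [ 540. -414.] size [176. 208.] ang 79.5 z [59. 67. 72.]
tote 104 c [ 724. -249.] med [ 731. -245.] size [51. 17.] ang 8.9 z [60. 71. 78.]
cap 449 c [ 731. -275.] med [ 733. -273.] size [62. 63.] ang 24.6 z [ 94. 100. 103.]
cup 307 c [753. 298.] med [744. 297.] size [78. 79.] ang 82.0 z [ 97. 108. 112.]
t 33.7 pos [627.8 -88.8 123.8] F [ 0.77  0.56 -4.35] row [ 443.1 -164.2   13.6] [ 0.11 -0.03  7.85]
```

View pics/s7.png

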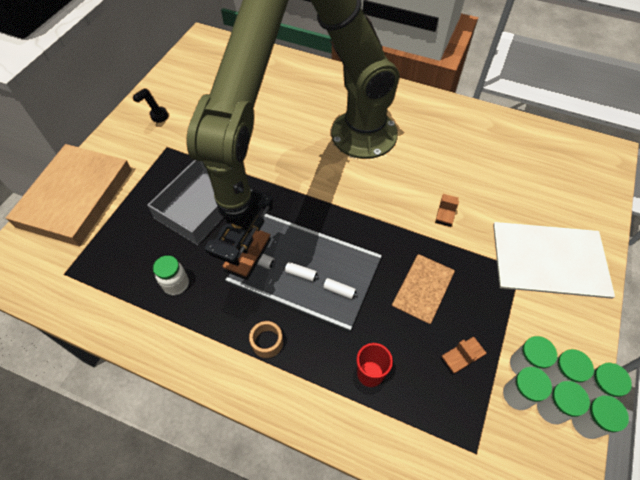

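The picture shows the round rollers at (300,271) and (339,288), both in the far half of the plate. The oval one is partly hidden under the held block near (265,262). The mat at (424,288) is free. I'll return the block.

```bash
r(){ sed -n '1,2p;4p'|tr '\n' ' ';echo; }
python3 -m jog '[[[30,-11,5,0,0,0,0],[75,-28,13,0,0,0,0],[121,-45,13,0,0,0,0],[167,-62,13,0,0,1.5,0],[213,-79,13,0,0,3,0],[259,-96,13,0,0,4.5,0],[305,-113,13,0,0,6,0],[351,-130,13,0,0,7.9,0],[397,-147,13,0,0,7.9,0],[434,-161,13,0,0,7.9,0]]]'|r
python3 -m jog '[[[7,-1,5,0,0,0,0],[9,-2,20,0,0,0,0],[9,-2,45,0,0,0,0],[9,-2,70,0,0,0,0],[9,-2,70,0,0,0,0],[9,-2,70,0,0,0,0]]]'|r
python3 to.py 465 354.5 7.3 -8
```

```text
time: 34.7 position: [0.4644, 0.347, 0.1081] ft_force: [0.3, 0.1, -3.1] 
time: 35.3 position: [0.4667, 0.3519, 0.0383] ft_force: [-0.7, 0.1, -3.1] 
t 35.3 pos [466.7 351.9  38.3] F [-0.74  0.11 -3.05] row [ 2.4 -2.  31. ] [-0.12  0.12 -0.19]
```

```bash
r(){ sed -n '1,2p;4p'|tr '\n' ' ';echo; }
python3 -m jog '[[[2,-2,12,0,0,0,0],[2,-2,22,0,0,0,0],[2,-2,28,0,0,0,0],[2,-2,29,0,0,0,0],[2,-2,29,0,0,0,0]]]'|r
python3 -m jog '[[[0,0,1,0,0,0,0],[0,0,1,0,0,0,0]]]'|r
python3 -m jog '[[[0,0,1,0,0,0,0],[0,0,1,0,0,0,0]]]'|r
```

```text
time: 35.8 position: [0.4651, 0.3561, 0.0104] ft_force: [0.1, 0.2, -2.6] 
time: 36.0 position: [0.4654, 0.3562, 0.0098] ft_force: [0.6, -0.4, -3.7] 
time: 36.2 position: [0.4652, 0.356, 0.0086] ft_force: [-0.2, 0.1, -3.4]
```

```bash
r(){ sed -n '1,2p;4p'|tr '\n' ' ';echo; }
python3 -m jog '[[[0,0,1,0,0,0,0],[0,0,1,0,0,0,0]]]'|r
python3 -m jog '[[[0,0,0.7,0,0,0,0],[0,0,0.7,0,0,0,0]]]'|r
```

```text
time: 36.4 position: [0.4653, 0.3562, 0.0077] ft_force: [0.4, 0.0, -2.4] 
time: 36.6 position: [0.4654, 0.3562, 0.0073] ft_force: [-0.0, -0.1, 1.7]
```

```bash
r(){ sed -n '1,2p;4,5p'|tr '\n' ' ';echo; }
python3 -m jog '[[[0,0,0,0,0,0,60],[0,0,0,0,0,0,60],[0,0,0,0,0,0,60],[0,0,0,0,0,0,60],[0,0,0,0,0,0,60],[0,0,0,0,0,0,60],[0,0,-20,0,0,0,60],[0,0,-50,0,0,0,60],[0,0,-80,0,0,0,60],[0,0,-80,0,0,0,60]]]'|r
python3 to.py 588 -89 70 0; python3 - <<'E'
from h import *
d=grab('scene');measure(d)
E
```

```text
time: 37.6 position: [0.4672, 0.3585, 0.0911] ft_force: [0.4, 1.3, -1.0] grip_width: 0.69 
t 37.6 pos [467.2 358.5  91.1] F [ 0.39  1.29 -0.97] row [-426.2  182.4   20. ] [ 0.33 -0.25 -8.08]
scene
board 307 c [ 569. -612.] med [ 579. -611.] size [259.  11.] ang 5.3 z [23. 31. 39.]
board 542 c [501. 352.] med [501. 352.] size [64. 62.] ang 83.1 z [27. 32. 36.]
board 55 c [627. 484.] med [626. 487.] size [38. 10.] ang 51.1 z [22. 30. 39.]
mat 1268 c [476. 350.] med [524. 340.] size [115. 186.] ang 84.4 z [-1.  3.  7.]
roll 331 c [589. -94.] med [593. -90.] size [86. 34.] ang 87.7 z [38. 47. 51.]
roll 311 c [580.  30.] med [583.  32.] size [29. 88.] ang 2.9 z [38. 47. 51.]
roll 327 c [585. 145.] med [588. 148.] size [30. 85.] ang 0.5 z [38. 47. 52.]
rim 443 c [443.  32.] med [444.  39.] size [ 14. 360.] ang 0.1 z [19. 24. 28.]
rim 622 c [668.  33.] med [670.  41.] size [ 15. 360.] ang 0.1 z [18. 23. 27.]
plate 9153 c [556.  33.] med [552.  44.] size [240. 362.] ang 0.0 z [16. 20. 25.]
tote 799 c [ 479. -348.] med [ 482. -345.] size [176. 223.] ang 80.3 z [59. 67. 73.]
tote 110 c [ 724. -249.] med [ 730. -245.] size [52. 18.] ang 9.9 z [60. 71. 79.]
cap 448 c [ 731. -275.] med [ 732. -273.] size [62. 61.] ang 33.9 z [ 95.  99. 103.]
cup 307 c [754. 298.] med [744. 298.] size [78. 80.] ang 58.6 z [ 97. 108. 112.]
```

The block stands on its mat with the board top at 32 mm. On to the oval roller at about (588,-91).

```bash
r(){ sed -n '1,2p;4,5p'|tr '\n' ' ';echo; }
python3 -m jog '[[[-43,18,-5,0,0,0,60],[-88,37,-5,0,0,0,60],[-133,56,-5,0,0,0,60],[-178,75,-5,0,0,-2,60],[-223,94,-5,0,0,-4,60],[-268,113,-5,0,0,-6,60],[-313,132,-5,0,0,-8.1,60],[-358,151,-5,0,0,-8.1,60],[-400,171,-5,0,0,-8.1,60],[-424,181,0,0,0,-8.1,60]]]'|r
python3 -m jog '[[[0,0,20,0,0,0,60],[0,0,40,0,0,0,60],[0,0,40,0,0,0,60]]]'|r
python3 to.py 588 -91 -12 -1;python3 - <<'E'
from h import *
d=grab('top');P=pts(d)*1000
m=(d['depth']>0)&(P[...,2]>36)&(P[...,2]<56)&(abs(P[...,0]-588)<40)&(abs(P[...,1]+90)<60)&(d['image'][...,0]>110)
blobs(d,P/1000,'roll',m,5)
E
```

```text
time: 38.65 position: [0.5848, -0.095, 0.0856] ft_force: [0.5, 0.2, 0.1] grip_width: 0.69 
time: 38.95 position: [0.5813, -0.0893, 0.0429] ft_force: [-0.1, -0.2, 0.6] grip_width: 0.689 
t 38.95 pos [581.3 -89.3  42.9] F [-0.12 -0.21  0.6 ] row [-1.8  7.1 54.9] [-0.41 -0.09  0.99]
roll 62 c [588. -61.] med [587. -61.] size [15. 26.] ang 87.1 z [42. 48. 52.]
```

```bash
r(){ sed -n '1,2p;4,6p'|tr '\n' ' ';echo; }
python3 -m jog '[[[-2,6,5,0,0,0,60],[-2,6,20,0,0,0,60],[-2,6,36,0,0,0,60],[-2,6,46,0,0,0,60],[-2,6,51,0,0,0,60],[-2,6,51,0,0,0,60]]]'|r
python3 to.py 588 -91 -12 -1
```

```text
time: 39.6 position: [0.5899, -0.0909, -0.0052] ft_force: [-0.8, 0.1, 0.2] grip_width: 0.687 grip_force: 0.0 
t 39.6 pos [589.9 -90.9  -5.2] F [-0.79  0.05  0.24] row [-0.1 -1.8  6.8] [-0.1  -0.03  1.02]
```

```bash
r(){ sed -n '1,2p;4,6p'|tr '\n' ' ';echo; }
python3 -m jog '[[[0,-1,3,0,0,0,60],[0,-1,6,0,0,0,60],[0,-1,7,0,0,0,60],[0,-1,7,0,0,0,60]]]'|r
python3 -m jog '[[[0,0,0,0,0,0,10],[0,0,0,0,0,0,10],[0,0,0,0,0,0,10],[0,0,0,0,0,0,10],[0,0,0,0,0,0,10],[0,0,0,0,0,0,10],[0,0,0,0,0,0,10]]]' 25|r
```

```text
time: 40.0 position: [0.5897, -0.0913, -0.011] ft_force: [-0.7, -0.5, 0.4] grip_width: 0.693 grip_force: 0.0 
time: 40.7 position: [0.5893, -0.0912, -0.0111] ft_force: [-3.0, 0.4, 2.1] grip_width: 0.383 grip_force: 24.9
```

The grip width is 33 mm, which confirms the oval one. I'll lift it over to the tote.

```bash
r(){ sed -n '1,2p;4,6p'|tr '\n' ' ';echo; }
python3 -m jog '[[[0,0,-15,0,0,0,10],[0,0,-45,0,0,0,10],[0,0,-85,0,0,0,10],[-20,-8,-105,0,0,0,10],[-62,-26,-105,0,0,2,10],[-105,-45,-105,0,0,4,10],[-148,-64,-105,0,0,6,10],[-191,-82,-105,0,0,8,10],[-230,-99,-105,0,0,9,10],[-252,-108,-105,0,0,9,10]]]'|r
python3 to.py 478 -350 -22 -10
```

```text
time: 41.7 position: [0.4792, -0.3481, 0.0945] ft_force: [0.5, 0.2, -2.8] grip_width: 0.384 grip_force: 24.9 
t 41.7 pos [ 479.2 -348.1   94.5] F [ 0.53  0.24 -2.8 ] row [ -1.7  -0.9 116.5] [0.   0.15 0.69]
```

```bash
r(){ sed -n '1,2p;4,6p'|tr '\n' ' ';echo; }
python3 -m jog '[[[0,0,20,0,0,0,10],[0,0,50,0,0,0,10],[0,0,80,0,0,0,10],[0,0,100,0,0,0,10],[0,0,110,0,0,0,10],[0,0,114,0,0,0,10],[0,0,114,0,0,0,10]]]'|r
python3 to.py 478 -350 -24 -10
```

```text
time: 42.4 position: [0.4822, -0.3433, -0.0196] ft_force: [-0.7, -0.2, -1.9] grip_width: 0.385 grip_force: 24.9 
t 42.4 pos [ 482.2 -343.3  -19.6] F [-0.73 -0.15 -1.89] row [-7.3 -3.1  4.4] [0.04 0.01 1.02]
```

```bash
r(){ sed -n '1,2p;4,6p'|tr '\n' ' ';echo; }
python3 -m jog '[[[-2,0,3,0,0,0,10],[-2,0,4,0,0,0,10],[-2,0,4,0,0,0,25],[-2,0,4,0,0,0,55],[-2,0,4,0,0,0,55],[-2,0,4,0,0,0,55],[-2,0,4,0,0,0,55],[-2,0,4,0,0,0,55]]]'|r
python3 -m jog '[[[0,0,-20,0,0,0,55],[0,0,-60,0,0,0,55],[0,0,-105,0,0,0,55],[0,0,-150,0,0,0,55],[0,0,-170,0,0,0,55],[0,0,-170,0,0,0,55]]]'|r
python3 -m jog '[[[0,-45,0,0,0,0,55],[0,-50,0,0,0,0,55],[0,-50,0,0,0,0,55],[0,-50,0,0,0,0,55]]]'|r
python3 - <<'E'
from h import *
d=grab('top');measure(d);save(d,'t8'); d=grab('scene');measure(d); save(d,'s8')
E
```

```text
time: 43.2 position: [0.4815, -0.3452, -0.024] ft_force: [0.0, 0.5, -0.4] grip_width: 0.618 grip_force: 0.0 
time: 43.8 position: [0.4838, -0.3463, 0.15] ft_force: [-0.3, -0.2, 0.3] grip_width: 0.634 grip_force: 0.0 
time: 44.2 position: [0.4324, -0.3374, 0.1457] ft_force: [-0.3, -0.1, 0.3] grip_width: 0.634 grip_force: 0.0 
top
rib 228 c [466. 354.] med [466. 354.] size [64. 19.] ang 81.8 z [72. 78. 82.]
board 106 c [ 664. -605.] med [ 665. -605.] size [72.  7.] ang 7.5 z [23. 32. 39.]
board 561 c [502. 349.] med [505. 347.] size [66. 58.] ang 80.6 z [26. 30. 35.]
board 667 c [432. 359.] med [430. 359.] size [65. 62.] ang 81.8 z [26. 30. 35.]
mat 1793 c [476. 349.] med [480. 324.] size [116. 184.] ang 84.6 z [-2.  3.  8.]
roll 385 c [584. 145.] med [582. 146.] size [85. 28.] ang 89.0 z [39. 46. 51.]
roll 384 c [578.  30.] med [576.  30.] size [29. 83.] ang 2.8 z [39. 46. 52.]
rim 585 c [670.  30.] med [670.  29.] size [ 13. 359.] ang 0.3 z [17. 23. 28.]
rim 23 c [ 635. -124.] med [ 639. -126.] size [17. 15.] ang 1.5 z [15. 18. 22.]
rim 20 c [ 614. -127.] med [ 613. -126.] size [ 8. 
[... 1351 characters left out ...]
583.  34.] size [30. 84.] ang 1.0 z [39. 47. 51.]
roll 326 c [585. 145.] med [589. 147.] size [30. 85.] ang 0.4 z [39. 47. 51.]
rim 427 c [443.  33.] med [444.  38.] size [ 14. 360.] ang 0.0 z [18. 24. 28.]
rim 600 c [669.  33.] med [670.  43.] size [ 15. 360.] ang 0.1 z [18. 24. 28.]
plate 9523 c [556.  33.] med [557.  36.] size [241. 362.] ang 0.2 z [16. 20. 25.]
tote 761 c [ 478. -350.] med [ 486. -343.] size [176. 223.] ang 79.9 z [59. 67. 72.]
tote 104 c [ 725. -249.] med [ 729. -246.] size [51. 17.] ang 8.4 z [61. 73. 79.]
cap 450 c [ 732. -276.] med [ 733. -273.] size [62. 63.] ang 26.4 z [ 94.  99. 103.]
cup 309 c [753. 298.] med [745. 298.] size [78. 79.] ang 62.5 z [ 97. 108. 111.]
```

View pics/s8.png

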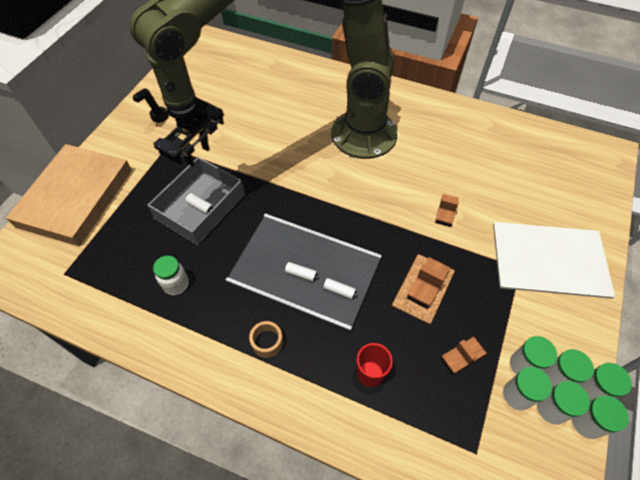

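The oval roller lies in the tote at (198,203). The two true rollers are in the far half of the plate at (300,271) and (339,288), and the block stands on its mat at (428,285). The bystanders have not moved.

```bash
python3 -c "from bench import ctrl; print(ctrl.close_job())"
```

```text
the job is handed in; nothing more can be done
None
```

All three rollers were roll-tested, the right-hand one (y ≈ -0.09 m) wobbled and is now in the grey tote, the two true rollers lie in the far half of the plate, the block is back on its mat, and the job was handed in at about 44 s.

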